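Put the edging kit back in its fitted caddy

TASK

Put the sanding block, the wax tin, the glue pot and the thread spool away in the square wooden caddy, each in the well that was cut for it (the well whose outline is just a little larger than the thing), standing upright and right down on the cork floor. Keep the glue pot upright all the way, and leave the dye bottle and the green purse where they are.

Things in the scene. Friction and masses are not known exactly. Their poses are not given: they have to be found in the camera images.
- wax_tin_mid (a point): Centre (half-way up) of a flat round tin with a dark green lid and white body, standing lid up on the desk: 63 mm across the lid (upper 9 mm), 60 mm across the body, 21 mm tall, about 60 g. z is up. It starts 2 to 25 mm off the sanding block (by its +x or +y face) or alone nearer the caddy; the round things share these three places in any order.
- glue_pot_mid (a point): Centre (half-way up) of an upright cream glue pot with a blue lid: body 47 mm across, lid 41 mm across (the upper 16 mm), 70 mm tall, about 90 g; grasp the lid or the body. z is up. It starts 2 to 25 mm off the sanding block (by its +x or +y face) or alone nearer the caddy; the round things share these three places in any order.
- thread_spool_mid (a point): Centre (half-way up) of an upright white thread spool: flanges 35 mm across, 44 mm tall, about 30 g. z is up. It starts 2 to 25 mm off the sanding block (by its +x or +y face) or alone nearer the caddy; the round things share these three places in any order.
- sanding_block_mid (a point): Centre (half-way up) of the plain brown cork sanding block lying flat on the desk: 35 mm along its x, 55 mm along its y, 22 mm tall, about 30 g; z is up. One round thing stands close to its +x face and one close to its +y face at the start, so that there is finger room only once they are taken away or the block has been nudged clear.
- tin_well_floor (a point): Centre of the cork floor of a round well, for the wax tin, in one of the caddy's four pale wooden blocks (100 x 100 mm, tops 34 mm above the desk). z up; x, y along the block's sides, alike for all four. 74 mm across, 8 mm deep. The blocks sit 2 by 2 in any order, 102 mm apart, in a dark frame 220 mm square, 8 mm lower than their tops; all fixed to the desk.
- pot_well_floor (a point): Centre of the cork floor of a round well, for the glue pot, in one of the caddy's four pale wooden blocks (100 x 100 mm, tops 34 mm above the desk). z up; x, y along the block's sides, alike for all four. 58 mm across, 14 mm deep.
- spool_well_floor (a point): Centre of the cork floor of a round well, for the thread spool, in one of the caddy's four pale wooden blocks (100 x 100 mm, tops 34 mm above the desk). z up; x, y along the block's sides, alike for all four. 46 mm across, 14 mm deep.
- sander_well_floor (a point): Centre of the cork floor of a rectangular well, for the sanding block, in one of the caddy's four pale wooden blocks (100 x 100 mm, tops 34 mm above the desk). z up; x, y along the block's sides, alike for all four. 46 mm along x, 66 mm along y, 8 mm deep; the block lies flat in it, long side along long side, either way round.
- thinner_bottle: Bystander: slim brownish dye bottle with white cap and band, 59 mm across, 198 mm tall, upright on the desk beyond the caddy; origin at the middle of its underside. To be left alone.
- green_wallet: Bystander: folded green leather purse, 85 x 62 x 22 mm, lying on the cutting mat to the right; origin at the middle of its underside. To be left alone.
There are look-alikes about, which are no part of the job. What is shaped like the part that bears glue_pot_mid but orange is not meant. What is shaped like the part that bears thread_spool_mid but pink is not meant.

How it is judged:
By the outcome, as a careful person would: the job done as asked, in the order asked, and still so for the second after the job is handed in, with the robot touching nothing.
It also fails if it takes over 96 s, if anything falls off the work surface, if the arm or the gripper's body presses on something with over 40 N, if the wrist force passes 120 N, or if a joint passes its speed limit or range.

ROBOT

A 6-joint arm with a two-finger parallel gripper is mounted at the origin on a cart in front of the work surface, level with it; the furniture and walls round the work are solid. World frame = base frame: x ahead of the robot, y to its left, z up, the work surface at z = 0. Lengths are in m, angles in rad, forces in N, time in s.
With the tool pointing down it reaches from about 0.375 to 0.925 m from the base axis. Payload 5.7 kg.
Tool frame: the origin (TCP) lies midway between the tips of the shut fingers; the grasp point (between the pads) lies 19 mm behind it (ctrl.grasp_offset is the distance from the TCP to the grasp point, in m); z points along the fingers, y is the line along which they close (so a half turn about z gives the same grasp; the last joint's range is limited). The gripper opens to 88 mm and grips with 3 to 60 N. Pads are 20 mm wide; open, the fingers measure 115 mm over their backs; the gripper's body (75 mm by 178 mm) begins 61 mm behind the grasp point.
Start: joints at [1.19, 0.359, 1.51, -0, 1.272, -0.115], TCP at [0.158, 0.579, 0.223] pointing down, gripper open.
Joint ranges: [-2.97, 2.97], [-1.01, 2.36], [0.21, 2.38], [-0.96, 4.11], [0.2, 2.71], [-2.98, 2.98]. Speed limits (rad/s): [2.39, 2.39, 3.14, 3.14, 3.14, 3.14].

INTERFACE

Orientations are given as a unit quaternion [w, x, y, z].
In Python, from plant import ctrl gives the robot as it stands.
- The arm moves only by the tool arm_command, never from a script. Its argument "commands" is a list of rows, each an object of numbers: "jaw": the finger opening in mm, from 0 to 87.8; "tx", "ty", "tz": the shift along the tool's x, y, z normalised to -1 to 1, where 1 is 0.6 m; "twist": the turn about the tool's z normalised to -1 to 1, where 1 is 360 degrees. A call has 1 to 12 rows; each row shifts and turns the commanded pose from where the row before left it, along the tool's axes as they then stand; what a row does not reach is not made up. A row lasts 1/10 s, in which the tool goes at most 50 mm and 8.59 degrees, less where a joint would pass 70% of its speed; a pose out of reach is approached as far as the arm can. A call with a number of a shift or a turn outside -1 to 1 is refused whole. A call with a gripper value outside its range is refused whole. The fingers move at their own pace and stop on an object; "grip_force" is the grip in N (left out, the last holds). Time passes only in rows, so rows that do not move let the fingers close. It gives the time, the measured TCP pose, the force, the opening and the grip force at its end, in the units of the state.
- ctrl.get_obs(): the state, without advancing time (a new reading comes with each control period).
- ctrl.grab_frame(name): name is "scene" or "top" or "wrist"; returns a dict with "image" (420x560x3 uint8, red, green, blue), "depth" (420x560 float32, m along the optical axis (not along the pixel's ray), 0 where there is no reading), "fx", "fy", "cx", "cy" (pixels), "k1" (the pictures are not rectified: a ray, as slopes to the right and down, at radius r is drawn at 1 + k1 r^2 times it, then the intrinsics apply), "R" (3x3) and "t" (3): a world point X has camera coordinates R X + t. Camera axes: x right, y down, z forward; pixel columns grow to the right and rows downward; lengths in m; the calibration is good to about 2 mm. A picture is of the moment at which its call begins.
- ctrl.job_done(): hands the job in; it is judged then, once.
The state is a dict: "clock": time; "joint_positions": joint angles; "qd": joint speeds; "joint_torque": joint torques, N m; "ee_pos": TCP position; "tcp_rot": TCP orientation; "wrist_force": force on the tool from outside, world axes, zero at the start; "torque": the same for the moment, N m; "grip_width": finger opening in m; "finger_force": force on a finger pad.
Only numpy, scipy, OpenCV 4.12 (cv2) and the standard library are available. Lean on these libraries where they do the work, as an engineer would, in place of code of your own. Each camera call takes 0.05 s, during which the arm holds its last target. There are 200 camera calls.

## Working session

There is one attempt and no reset: what is moved stays moved. The work goes in short steps, Python scripts to look and compute and a tool call to move; the robot and the scene stay as the last step left them, time stands still between calls to the robot, and variables do not carry over. Pictures are saved under pics/ and viewed, at most 14 in all, crops included, and the job is handed in when it is done.

Besides the shell and the picture viewer there is one more tool, called by a JSON object that holds its "fn" and its "kwargs". arm_command: Moves the arm, as the interface text tells. Its arguments: {"type":"object","properties":{"commands":{"type":"array","items":{"type":"object","properties":{"jaw":{"type":"number"},"tx":{"type":"number"},"ty":{"type":"number"},"tz":{"type":"number"},"twist":{"type":"number"}}}},"grip_force":{"type":"number"}},"required":["commands"]}

```bash
mkdir -p pics; ls
cat > h.py <<'E'
import numpy as np, cv2
from plant import ctrl
def grab(n):
    f=ctrl.grab_frame(n); np.savez(f'/tmp/{n}.npz',**f); return f
def ray(f,u,v):
    x=(u-f['cx'])/f['fx']; y=(v-f['cy'])/f['fy']; a,b=x,y
    for _ in range(20):
        s=1+f['k1']*(a*a+b*b); a,b=x/s,y/s
    d=f['R'].T@np.array([a,b,1.]); o=-f['R'].T@f['t']; return o,d
def onplane(f,u,v,z):
    o,d=ray(f,u,v); return o+d*(z-o[2])/d[2]
def proj(f,X):
    c=f['R']@np.array(X)+f['t']; a,b=c[:2]/c[2]; s=1+f['k1']*(a*a+b*b)
    return f['fx']*a*s+f['cx'], f['fy']*b*s+f['cy']
def save(f,name,crop=None,k=1):
    im=f['image'][:,:,::-1]
    if crop: x0,y0,x1,y1=crop; im=im[y0:y1,x0:x1]
    cv2.imwrite('pics/'+name,cv2.resize(im,None,fx=k,fy=k))
E
python3 - <<'E'
from h import *
for n in ('top','scene'):
    f=grab(n); save(f,n+'1.png'); print(n,f['fx'],f['k1'],-f['R'].T@f['t'],f['R'][2])
o=ctrl.get_obs(); print(o['ee_pos'],o['tcp_rot'],o['clock'],o['grip_width'])
E
```

```text
pics
top 472.32644866165407 -0.0851575305289485 [ 0.42976659 -0.03472495  1.3501125 ] [ 1.04437318e-01 -3.91070536e-04 -9.94531394e-01]
scene 439.5952907197245 -0.10766126128265735 [-0.1747919  -0.42287591  0.70070704] [ 0.69890672  0.378618   -0.60677657]
[0.15738701 0.57833282 0.22188708] [-2.00422900e-04  1.32521298e-01  9.91179804e-01 -8.13570449e-04] 0.1 0.08782272299986926
```

View pics/top1.png

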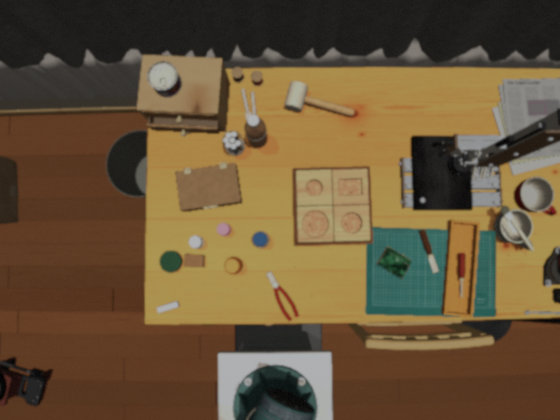

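View pics/scene1.png

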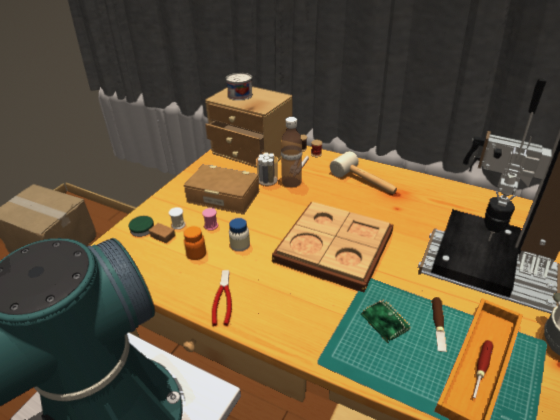

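The top picture shows these candidates:
- **Pots:** blue-lid pot (260,240) and orange look-alike (232,265).
- **Spools:** white spool (195,242) and pink look-alike (223,229).
- **Others:** green-lid tin (171,261) and brown block (194,261).
- **Wells:** spool (314,187), sander (350,187), tin (314,223), pot (352,223).

The dye bottle is at (255,130) and the purse at (394,262). I choose blue pot, white spool, green tin and brown block.

```bash
cat > m1.py <<'E'
from h import *
f=dict(np.load('/tmp/top.npz')); im=f['image']; hsv=cv2.cvtColor(im,cv2.COLOR_RGB2HSV)
save(f,'crop1.png',(150,160,390,300),3)
def at(n,u,v,z): print(n,onplane(f,u,v,z).round(4))
win={'tin':(171,261,16,.021),'spool':(195,242,12,.044),'pot':(260,240,14,.07),'block':(194,261,14,.022),'pink':(223,229,12,.044),'orange':(232,265,12,.07)}
H,S,V=[hsv[:,:,i].astype(int) for i in range(3)]
M={'tin':(H>45)&(H<95)&(S>60),'spool':(S<70)&(V>110),'pot':(H>95)&(H<130)&(S>70),'block':(V<150)&(H<15)&(S>60),'pink':(H>145)&(H<178),'orange':(H<18)&(S>190)}
for n,(u,v,r,z) in win.items():
    m=np.zeros(H.shape,np.uint8); m[v-r:v+r,u-r:u+r]=M[n][v-r:v+r,u-r:u+r]
    k,lab,st,c=cv2.connectedComponentsWithStats(m)
    if k<2: print(n,'none',hsv[v,u]);continue
    i=1+np.argmax(st[1:,4]); at(n+str(st[i]),*c[i],z)
    print('   hsv',hsv[v,u], 'rect' if n!='block' else cv2.minAreaRect(np.argwhere(lab==i)[:,::-1].astype(np.float32)))
for n,u,v in (('Wspool',314,187),('Wsand',350,187),('Wtin',314.5,223),('Wpot',352,223)): at(n,u,v,.034)
for u,v in ((294,168),(370,168),(371,243),(295,244)): at('cor',u,v,.026)
E
python3 m1.py
```

```text
tin[161 252  20  19 308] [0.4096 0.2881 0.021 ]
   hsv [ 69 103  74] rect
spool[188 235  15  14 155] [0.4629 0.2141 0.044 ]
   hsv [105   6 179] rect
pot[254 233  13  13 136] [0.468  0.0338 0.07  ]
   hsv [105 139 117] rect
block[196 258   7   7  15] [0.4105 0.2075 0.022 ]
   hsv [ 15 129 138] ((198.50001525878906, 260.5), (5.81377649307251, 5.813776969909668), 63.43495178222656)
pink[218 224  12  11 103] [0.4974 0.1359 0.044 ]
   hsv [169  55 172] rect
orange[239 261   1   1   1] [0.409  0.0901 0.07  ]
   hsv [ 21 142 172] rect
Wspool [ 0.6131 -0.1177  0.034 ]
Wsand [ 0.6121 -0.2192  0.034 ]
Wtin [ 0.5118 -0.1174  0.034 ]
Wpot [ 0.5106 -0.2223  0.034 ]
cor [ 0.6694 -0.0623  0.026 ]
cor [ 0.6674 -0.2789  0.026 ]
cor [ 0.4543 -0.2755  0.026 ]
cor [ 0.4541 -0.0624  0.026 ]
```

View pics/crop1.png

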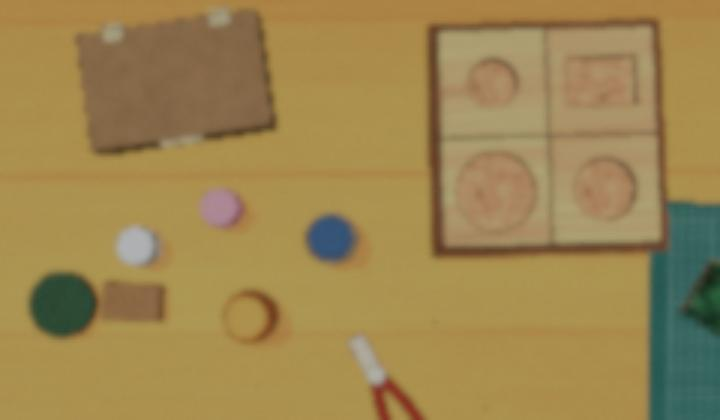

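The crop confirms the choice: blue lid (331,238), white spool (137,246), green tin (63,304) and brown block (133,301), with pink (221,208) and orange (250,316) left alone. Next I move over the group and refine with the wrist camera.

{"fn": "arm_command", "kwargs": {"commands": [{"twist": -0.0211, "jaw": 70}, {"twist": -0.0211}, {"tx": -0.047, "ty": -0.063, "tz": -0.0133}, {"tx": -0.047, "ty": -0.063, "tz": -0.0133}, {"tx": -0.047, "ty": -0.063, "tz": -0.0133}, {"tx": -0.047, "ty": -0.063, "tz": -0.0133}, {"tx": -0.047, "ty": -0.063, "tz": -0.0133}, {"tx": -0.047, "ty": -0.063, "tz": -0.0133}, {"tx": -0.047, "ty": -0.063, "tz": -0.0133}, {"tx": -0.047, "ty": -0.063, "tz": -0.0133}, {"tx": -0.047, "ty": -0.063, "tz": -0.0133}, {"tx": -0.047, "ty": -0.063, "tz": -0.0133}]}}

```text
schema error: expected keys jaw, tx, ty, tz, twist
```

Run:
```python
from h import *
f=grab('wrist'); save(f,'w1.png'); print(f['fx'],f['k1'],-f['R'].T@f['t'],f['R'][2])
o=ctrl.get_obs(); print(o['ee_pos'],o['tcp_rot'],o['clock'],o['joint_positions'])
```

```text
300.3176477490113 -0.018874563732513963 [0.08001081 0.59863039 0.38406865] [ 0.27916682 -0.0785357  -0.95702562]
[0.15741862 0.57842091 0.22199154] [-1.77234303e-04  1.32507802e-01  9.91181692e-01 -7.09748013e-04] 0.15 [ 1.18989105e+00  3.59359095e-01  1.51118259e+00 -5.04620411e-06
  1.27251405e+00 -1.15106386e-01]
```

View pics/w1.png

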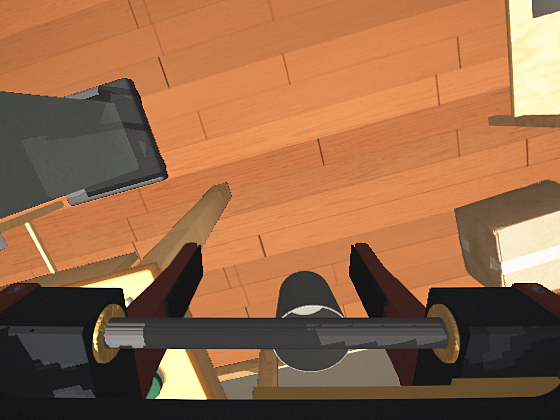

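The arm hasn't moved yet, because every row needs all the keys. The wrist view shows only floor and the fingers.

{"fn": "arm_command", "kwargs": {"commands": [{"tx": 0, "ty": 0, "tz": 0, "twist": -0.0211, "jaw": 70}, {"tx": 0, "ty": 0, "tz": 0, "twist": -0.0211, "jaw": 70}, {"tx": -0.047, "ty": -0.063, "tz": -0.0133, "twist": 0, "jaw": 70}, {"tx": -0.047, "ty": -0.063, "tz": -0.0133, "twist": 0, "jaw": 70}, {"tx": -0.047, "ty": -0.063, "tz": -0.0133, "twist": 0, "jaw": 70}, {"tx": -0.047, "ty": -0.063, "tz": -0.0133, "twist": 0, "jaw": 70}, {"tx": -0.047, "ty": -0.063, "tz": -0.0133, "twist": 0, "jaw": 70}, {"tx": -0.047, "ty": -0.063, "tz": -0.0133, "twist": 0, "jaw": 70}, {"tx": -0.047, "ty": -0.063, "tz": -0.0133, "twist": 0, "jaw": 70}, {"tx": -0.047, "ty": -0.063, "tz": -0.0133, "twist": 0, "jaw": 70}, {"tx": -0.035, "ty": -0.063, "tz": -0.0133, "twist": 0, "jaw": 70}, {"tx": 0, "ty": 0, "tz": 0, "twist": 0, "jaw": 70}]}}

```text
clock: 1.35
ee_pos: [0.4069, 0.2348, 0.2954]
tcp_rot: [0.001, 0.003, 1.0, -0.001]
wrist_force: [-0.2, 0.8, 0.1]
grip_width: 0.0698
finger_force: 0.0
```

Run:
```python
from h import *
f=grab('wrist'); save(f,'w2.png'); print(f['fx'],f['k1'],-f['R'].T@f['t'],f['R'][2])
o=ctrl.get_obs(); print(o['ee_pos'],o['tcp_rot'],o['clock'],o['joint_positions'])
```

```text
300.3176477490113 -0.018874563732513963 [0.32622193 0.23459846 0.45733122] [ 0.29255531 -0.00391508 -0.95624059]
[0.40528102 0.23677621 0.29481302] [3.82304753e-04 2.71222302e-03 9.99996248e-01 4.29421328e-05] 1.4 [ 3.81588836e-01  1.02300074e-01  1.67382203e+00 -2.11515765e-04
  1.36472952e+00 -1.18373984e+00]
```

View pics/w2.png

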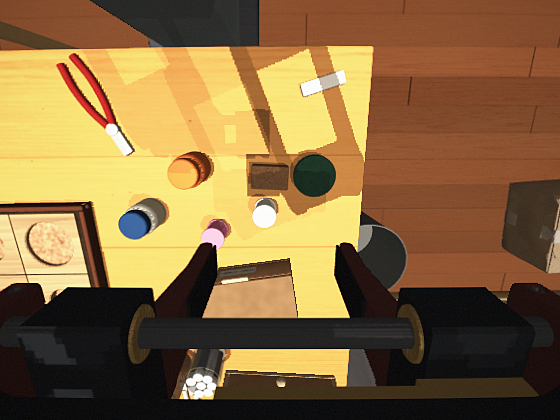

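Wrist view pixels: tin (314,175), block (268,177), spool top (264,212), blue lid (134,222), with pink (215,232) and orange (186,170) excluded. The caddy is at the left, with its tin well at (49,243).

```bash
cat > m2.py <<'E'
from h import *
f=dict(np.load('/tmp/wrist.npz')); im=f['image']; hsv=cv2.cvtColor(im,cv2.COLOR_RGB2HSV)
H,S,V=[hsv[:,:,i].astype(int) for i in range(3)]
win={'tin':(314,175,26,.021),'spool':(264,212,17,.044),'pot':(134,222,25,.07),'block':(268,177,22,.022)}
M={'tin':(H>45)&(H<100)&(V<140),'spool':(S<60)&(V>150),'pot':(H>98)&(H<130)&(S>150),'block':(V<125)&(H<18)&(V>50)}
for n,(u,v,r,z) in win.items():
    m=np.zeros(H.shape,np.uint8); m[v-r:v+r,u-r:u+r]=M[n][v-r:v+r,u-r:u+r]
    k,lab,st,c=cv2.connectedComponentsWithStats(m)
    if k<2: print(n,'none',hsv[v,u]);continue
    i=1+np.argmax(st[1:,4])
    P=np.argwhere(lab==i)[:,::-1]
    W=np.array([onplane(f,*p,z)[:2] for p in P])
    (cx,cy),(w,h),a=cv2.minAreaRect((W*1000).astype(np.float32))
    print(n,st[i],'mean',W.mean(0).round(4),'rect',round(cx,1),round(cy,1),round(w,1),round(h,1),round(a,1),'circ',cv2.minEnclosingCircle((W*1000).astype(np.float32)),'d',f['depth'][v,u])
save(f,'c2.png',(90,140,370,260),2.8)
E
python3 m2.py
```

```text
tin [ 294  155   41   41 1360] mean [0.4061 0.2895] rect 406.4 289.6 59.3 59.3 89.7 circ ((406.1494140625, 289.5442199707031), 31.110187530517578) d 0.4418432
spool [252 198  24  30 479] mean [0.4593 0.2159] rect 456.1 215.3 33.3 43.9 89.6 circ ((456.1688232421875, 215.79067993164062), 22.30445671081543) d 0.43204892
pot [119 210  32  29 672] mean [0.4632 0.0379] rect 463.2 38.5 37.8 44.4 35.5 circ ((462.7431945800781, 38.0073356628418), 22.304218292236328) d 0.40974638
block [248 163  41  27 890] mean [0.4084 0.2234] rect 406.9 221.8 58.9 38.5 89.6 circ ((408.2392272949219, 223.50537109375), 31.982959747314453) d 0.43979895
```

View pics/c2.png

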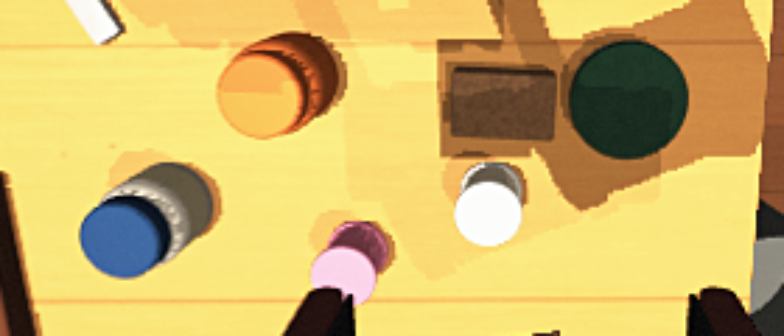

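The crop shows the pot lid centre at (124,237), the spool top at (488,213) and the block's top face centre at (503,104).

Run:
```python
from h import *
f=dict(np.load('/tmp/wrist.npz')); g=dict(np.load('/tmp/top.npz'))
for n,u,v,z,ut,vt in (('pot',134.3,224.6,.07,260.3,239.4),('spool',264.3,216.1,.044,195.7,242),('block',269.6,177.3,.022,194.4,260.5),('tin',314,175,.021,171,261.3)):
    print(n,onplane(f,u,v,z).round(4),onplane(g,ut,vt,z).round(4))
c=[onplane(f,90+a/2.8,140+b/2.8,.022)[:2].round(4) for a,b in((453,70),(556,73),(553,139),(451,136))]; print(c)
print(ctrl.get_obs()['ee_pos'])
```

```text
pot [0.464  0.0384 0.07  ] [0.4666 0.0323 0.07  ]
spool [0.4612 0.2164 0.044 ] [0.4618 0.2126 0.044 ]
block [0.4086 0.2243 0.022 ] [0.4105 0.2201 0.022 ]
tin [0.4058 0.2894 0.021 ] [0.4087 0.2866 0.021 ]
[array([0.3904, 0.1987]), array([0.3923, 0.252 ]), array([0.4273, 0.2506]), array([0.4254, 0.1966])]
[0.40528102 0.23677621 0.29481302]
```

{"fn": "arm_command", "kwargs": {"commands": [{"tx": -0.0167, "ty": -0.0558, "tz": 0.0486, "twist": 0, "jaw": 70}, {"tx": -0.0167, "ty": -0.0558, "tz": 0.0486, "twist": 0, "jaw": 70}, {"tx": -0.0167, "ty": -0.0558, "tz": 0.0486, "twist": 0, "jaw": 70}, {"tx": -0.0167, "ty": -0.0558, "tz": 0.0486, "twist": 0, "jaw": 70}, {"tx": -0.0167, "ty": -0.0558, "tz": 0.0486, "twist": 0, "jaw": 70}, {"tx": -0.0167, "ty": -0.0558, "tz": 0.0486, "twist": 0, "jaw": 70}, {"tx": 0, "ty": 0, "tz": 0, "twist": 0, "jaw": 70}, {"tx": 0, "ty": 0, "tz": 0.0511, "twist": 0, "jaw": 70}, {"tx": 0, "ty": 0, "tz": 0.0511, "twist": 0, "jaw": 70}, {"tx": 0, "ty": 0, "tz": 0.0511, "twist": 0, "jaw": 70}, {"tx": 0, "ty": 0, "tz": 0, "twist": 0, "jaw": 70}], "grip_force": 20}}

```text
clock: 2.5
ee_pos: [0.4609, 0.0395, 0.0252]
tcp_rot: [-0.003, -0.0, 1.0, 0.0]
wrist_force: [-0.6, -1.8, 0.1]
grip_width: 0.0698
finger_force: 0.0
```

{"fn": "arm_command", "kwargs": {"commands": [{"tx": 0, "ty": 0, "tz": 0, "twist": 0, "jaw": 40}, {"tx": 0, "ty": 0, "tz": 0, "twist": 0, "jaw": 40}, {"tx": 0, "ty": 0, "tz": 0, "twist": 0, "jaw": 40}, {"tx": 0, "ty": 0, "tz": 0, "twist": 0, "jaw": 40}, {"tx": 0, "ty": 0, "tz": 0, "twist": 0, "jaw": 40}]}}

```text
clock: 3.0
ee_pos: [0.4652, 0.0377, 0.029]
tcp_rot: [0.001, 0.0, 1.0, 0.0]
wrist_force: [-0.8, 1.9, 8.0]
grip_width: 0.0459
finger_force: 20.0
```

{"fn": "arm_command", "kwargs": {"commands": [{"tx": 0, "ty": 0, "tz": -0.04, "twist": 0, "jaw": 40}, {"tx": 0, "ty": 0, "tz": -0.075, "twist": 0, "jaw": 40}, {"tx": 0, "ty": 0, "tz": -0.075, "twist": 0, "jaw": 40}, {"tx": -0.02, "ty": -0.029, "tz": -0.035, "twist": 0, "jaw": 40}, {"tx": -0.0375, "ty": -0.0578, "tz": -0.032, "twist": 0, "jaw": 40}, {"tx": -0.0375, "ty": -0.0578, "tz": -0.032, "twist": 0, "jaw": 40}, {"tx": -0.0375, "ty": -0.0578, "tz": -0.032, "twist": 0, "jaw": 40}, {"tx": -0.0375, "ty": -0.0578, "tz": -0.032, "twist": 0, "jaw": 40}, {"tx": -0.0375, "ty": -0.0578, "tz": -0.032, "twist": 0, "jaw": 40}, {"tx": -0.02, "ty": -0.029, "tz": -0.01, "twist": 0, "jaw": 40}, {"tx": 0, "ty": 0, "tz": 0, "twist": 0, "jaw": 40}, {"tx": 0, "ty": 0, "tz": 0, "twist": 0, "jaw": 40}]}}

```text
clock: 4.2
ee_pos: [0.5996, -0.1704, 0.2644]
tcp_rot: [-0.0, 0.001, 1.0, 0.0]
wrist_force: [0.1, 0.5, -1.9]
grip_width: 0.046
finger_force: 20.0
```

Run:
```python
from h import *
f=grab('wrist'); save(f,'w3.png'); print(-f['R'].T@f['t'],f['R'][2])
o=ctrl.get_obs(); print(o['ee_pos'],o['tcp_rot'],o['clock'],o['grip_width'],o['wrist_force'])
```

```text
[ 0.5194332  -0.17133937  0.42665052] [ 2.89134465e-01 -6.29495674e-04 -9.57288287e-01]
[ 0.59907926 -0.16968495  0.26407493] [-8.60522327e-04  3.88752981e-04  9.99999397e-01  5.61478648e-04] 4.25 0.046313268519238004 [-0.42864011  0.06835076 -1.61033841]
```

View pics/w3.png

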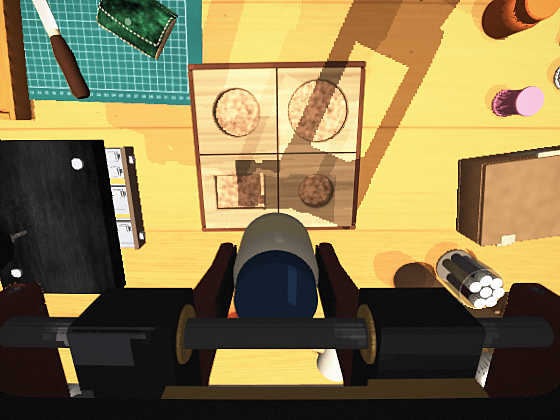

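The caddy is in full view: pot well (238,112), tin well (317,110), spool well (315,190), sander well (240,191), seam crossing (277,154). The pot is held upright.

Run:
```python
from h import *
f=dict(np.load('/tmp/wrist.npz'))
for n,u,v,z in (('pot',238,112,.034),('tin',317.5,110.5,.034),('spool',315.5,190,.034),('sand',240.5,191,.034),('cross',277.5,154,.034),
 ('tl',189,65,.026),('tr',365,62,.026),('br',355,229,.026),('bl',203,231,.026)): print(n,onplane(f,u,v,z).round(4))
```

```text
pot [ 0.5099 -0.2182  0.034 ]
tin [ 0.5084 -0.1193  0.034 ]
spool [ 0.6097 -0.1182  0.034 ]
sand [ 0.6108 -0.2187  0.034 ]
cross [ 0.5619 -0.169   0.034 ]
tl [ 0.4546 -0.2771  0.026 ]
tr [ 0.4517 -0.0622  0.026 ]
br [ 0.6684 -0.0588  0.026 ]
bl [ 0.6709 -0.2752  0.026 ]
```

{"fn": "arm_command", "kwargs": {"commands": [{"tx": 0.0367, "ty": -0.021, "tz": 0.0558, "twist": 0, "jaw": 40}, {"tx": 0.0367, "ty": -0.021, "tz": 0.0558, "twist": 0, "jaw": 40}, {"tx": 0.0367, "ty": -0.021, "tz": 0.0558, "twist": 0, "jaw": 40}, {"tx": 0.0367, "ty": -0.021, "tz": 0.0558, "twist": 0, "jaw": 40}, {"tx": 0, "ty": 0, "tz": 0, "twist": 0, "jaw": 40}, {"tx": 0, "ty": 0, "tz": 0.05, "twist": 0, "jaw": 40}, {"tx": 0, "ty": 0, "tz": 0.04, "twist": 0, "jaw": 40}, {"tx": 0, "ty": 0, "tz": 0.03, "twist": 0, "jaw": 40}, {"tx": 0, "ty": 0, "tz": 0.01, "twist": 0, "jaw": 40}, {"tx": 0, "ty": 0, "tz": 0, "twist": 0, "jaw": 40}, {"tx": 0, "ty": 0, "tz": 0, "twist": 0, "jaw": 40}]}}

```text
clock: 5.35
ee_pos: [0.5133, -0.2209, 0.0538]
tcp_rot: [0.001, 0.0, 1.0, -0.0]
wrist_force: [-0.7, -0.4, -1.1]
grip_width: 0.0461
finger_force: 20.0
```

{"fn": "arm_command", "kwargs": {"commands": [{"tx": 0.002, "ty": 0, "tz": 0.005, "twist": 0, "jaw": 40}, {"tx": 0, "ty": 0, "tz": 0.002, "twist": 0, "jaw": 40}, {"tx": 0, "ty": 0, "tz": 0, "twist": 0, "jaw": 40}, {"tx": 0, "ty": 0, "tz": 0, "twist": 0, "jaw": 40}]}}

```text
clock: 5.75
ee_pos: [0.5113, -0.2212, 0.049]
tcp_rot: [0.0, 0.0, 1.0, -0.0]
wrist_force: [-0.1, 0.8, 5.0]
grip_width: 0.046
finger_force: 20.0
```

{"fn": "arm_command", "kwargs": {"commands": [{"tx": 0, "ty": 0, "tz": 0, "twist": 0, "jaw": 64}, {"tx": 0, "ty": 0, "tz": 0, "twist": 0, "jaw": 64}, {"tx": 0, "ty": 0, "tz": 0, "twist": 0, "jaw": 64}, {"tx": 0, "ty": 0, "tz": -0.05, "twist": 0, "jaw": 64}, {"tx": 0, "ty": 0, "tz": -0.08, "twist": 0, "jaw": 64}, {"tx": 0, "ty": 0, "tz": -0.08, "twist": 0, "jaw": 64}, {"tx": 0.0083, "ty": 0.0726, "tz": 0, "twist": 0, "jaw": 64}, {"tx": 0.0083, "ty": 0.0726, "tz": 0, "twist": 0, "jaw": 64}, {"tx": 0.0083, "ty": 0.0726, "tz": 0, "twist": 0, "jaw": 64}, {"tx": 0.0083, "ty": 0.0726, "tz": 0, "twist": 0, "jaw": 64}, {"tx": 0.0083, "ty": 0.0726, "tz": 0, "twist": 0, "jaw": 64}]}}

```text
clock: 6.85
ee_pos: [0.4857, -0.0017, 0.1745]
tcp_rot: [0.0, 0.001, 1.0, -0.0]
wrist_force: [0.4, -0.6, -0.1]
grip_width: 0.0641
finger_force: 0.0
```

{"fn": "arm_command", "kwargs": {"commands": [{"tx": 0.0083, "ty": 0.0726, "tz": 0, "twist": 0, "jaw": 60}, {"tx": 0.0083, "ty": 0.0726, "tz": 0, "twist": 0, "jaw": 60}, {"tx": 0.0083, "ty": 0.0726, "tz": 0, "twist": 0, "jaw": 60}, {"tx": 0.0083, "ty": 0.0726, "tz": 0, "twist": 0, "jaw": 60}, {"tx": 0.0083, "ty": 0.0726, "tz": 0, "twist": 0, "jaw": 60}, {"tx": 0, "ty": 0, "tz": 0, "twist": 0, "jaw": 60}, {"tx": 0, "ty": 0, "tz": 0, "twist": 0, "jaw": 60}]}}

```text
clock: 7.55
ee_pos: [0.4611, 0.2152, 0.1742]
tcp_rot: [-0.0, -0.001, 1.0, -0.0]
wrist_force: [-0.0, 0.0, -0.0]
grip_width: 0.06
finger_force: 0.0
```

Run:
```python
from h import *
f=grab('scene'); save(f,'s2.png',(260,180,420,300),3); f=grab('top'); 
o=ctrl.get_obs(); print(o['ee_pos'],o['tcp_rot'],o['clock'],o['grip_width'],o['wrist_force'])
```

```text
[0.46144333 0.21362445 0.17422278] [-2.14996217e-04  4.78737775e-04  9.99999775e-01 -4.18518839e-04] 7.65 0.0603522167797721 [-0.52695295 -0.63873038  1.00488026]
```

View pics/s2.png

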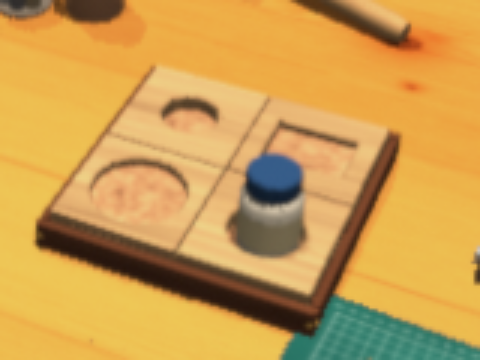

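The crop shows the glue pot upright in its well at (270,210), and the other three wells empty. Next is the spool.

{"fn": "arm_command", "kwargs": {"commands": [{"tx": 0, "ty": 0, "tz": 0.08, "twist": 0, "jaw": 60}, {"tx": 0, "ty": 0, "tz": 0.08, "twist": 0, "jaw": 60}, {"tx": 0, "ty": 0, "tz": 0.07, "twist": 0, "jaw": 60}, {"tx": 0, "ty": 0, "tz": 0.025, "twist": 0, "jaw": 60}, {"tx": 0, "ty": 0, "tz": 0, "twist": 0, "jaw": 60}, {"tx": 0, "ty": 0, "tz": 0, "twist": 0, "jaw": 28}, {"tx": 0, "ty": 0, "tz": 0, "twist": 0, "jaw": 28}, {"tx": 0, "ty": 0, "tz": 0, "twist": 0, "jaw": 28}, {"tx": 0, "ty": 0, "tz": 0, "twist": 0, "jaw": 28}, {"tx": 0, "ty": 0, "tz": 0, "twist": 0, "jaw": 28}], "grip_force": 15}}

```text
clock: 8.65
ee_pos: [0.4626, 0.2149, 0.0226]
tcp_rot: [0.001, 0.0, 1.0, 0.0]
wrist_force: [-0.4, -1.4, 8.0]
grip_width: 0.0343
finger_force: 15.0
```

{"fn": "arm_command", "kwargs": {"commands": [{"tx": 0, "ty": 0, "tz": -0.03, "twist": 0, "jaw": 28}, {"tx": 0, "ty": 0, "tz": -0.08, "twist": 0, "jaw": 28}, {"tx": 0, "ty": 0, "tz": -0.08, "twist": 0, "jaw": 28}, {"tx": 0, "ty": 0, "tz": -0.04, "twist": 0, "jaw": 28}, {"tx": -0.031, "ty": -0.0692, "tz": 0, "twist": 0, "jaw": 28}, {"tx": -0.031, "ty": -0.0692, "tz": 0, "twist": 0, "jaw": 28}, {"tx": -0.031, "ty": -0.0692, "tz": 0, "twist": 0, "jaw": 28}, {"tx": -0.031, "ty": -0.0692, "tz": 0, "twist": 0, "jaw": 28}, {"tx": -0.031, "ty": -0.0692, "tz": 0, "twist": 0, "jaw": 28}, {"tx": -0.031, "ty": -0.0692, "tz": 0, "twist": 0, "jaw": 28}, {"tx": -0.031, "ty": -0.0692, "tz": 0, "twist": 0, "jaw": 28}, {"tx": -0.031, "ty": -0.0692, "tz": 0, "twist": 0, "jaw": 28}]}}

```text
clock: 9.85
ee_pos: [0.6104, -0.1193, 0.1597]
tcp_rot: [0.0, 0.0, 1.0, -0.0]
wrist_force: [0.5, 0.4, -0.9]
grip_width: 0.0344
finger_force: 15.0
```

{"fn": "arm_command", "kwargs": {"commands": [{"tx": 0, "ty": 0, "tz": 0.04, "twist": 0, "jaw": 28}, {"tx": 0, "ty": 0, "tz": 0.08, "twist": 0, "jaw": 28}, {"tx": 0, "ty": 0, "tz": 0, "twist": 0, "jaw": 28}, {"tx": 0, "ty": 0, "tz": 0, "twist": 0, "jaw": 28}]}}

```text
clock: 10.25
ee_pos: [0.609, -0.1171, 0.0872]
tcp_rot: [-0.001, 0.0, 1.0, 0.0]
wrist_force: [0.4, -0.4, 1.4]
grip_width: 0.0341
finger_force: 15.0
```

{"fn": "arm_command", "kwargs": {"commands": [{"tx": -0.002, "ty": 0, "tz": 0.035, "twist": 0, "jaw": 28}, {"tx": 0, "ty": 0, "tz": 0.03, "twist": 0, "jaw": 28}, {"tx": 0, "ty": 0, "tz": 0.01, "twist": 0, "jaw": 28}, {"tx": 0, "ty": 0, "tz": 0.002, "twist": 0, "jaw": 28}, {"tx": 0, "ty": 0, "tz": 0, "twist": 0, "jaw": 28}, {"tx": 0, "ty": 0, "tz": 0, "twist": 0, "jaw": 28}]}}

```text
clock: 10.85
ee_pos: [0.6123, -0.1179, 0.0427]
tcp_rot: [0.001, 0.0, 1.0, -0.0]
wrist_force: [-0.3, -0.3, 0.3]
grip_width: 0.0343
finger_force: 15.0
```

{"fn": "arm_command", "kwargs": {"commands": [{"tx": 0, "ty": 0, "tz": 0.003, "twist": 0, "jaw": 28}, {"tx": 0, "ty": 0, "tz": 0, "twist": 0, "jaw": 28}, {"tx": 0, "ty": 0, "tz": 0, "twist": 0, "jaw": 50}, {"tx": 0, "ty": 0, "tz": 0, "twist": 0, "jaw": 50}, {"tx": 0, "ty": 0, "tz": 0, "twist": 0, "jaw": 50}, {"tx": 0, "ty": 0, "tz": -0.05, "twist": 0, "jaw": 50}, {"tx": 0, "ty": 0, "tz": -0.08, "twist": 0, "jaw": 50}, {"tx": 0, "ty": 0, "tz": -0.08, "twist": 0, "jaw": 84}]}}

```text
clock: 11.65
ee_pos: [0.6103, -0.1174, 0.1658]
tcp_rot: [-0.001, 0.0, 1.0, 0.0]
wrist_force: [0.4, -0.6, 0.6]
grip_width: 0.0548
finger_force: 0.0
```

{"fn": "arm_command", "kwargs": {"commands": [{"tx": 0, "ty": 0, "tz": 0, "twist": 0.0227, "jaw": 84}, {"tx": 0, "ty": 0, "tz": 0, "twist": 0.0227, "jaw": 84}, {"tx": 0, "ty": 0, "tz": 0, "twist": 0.0227, "jaw": 84}, {"tx": 0, "ty": 0, "tz": 0, "twist": 0.0227, "jaw": 84}, {"tx": 0, "ty": 0, "tz": 0, "twist": 0.0227, "jaw": 84}, {"tx": 0, "ty": 0, "tz": 0, "twist": 0.0227, "jaw": 84}, {"tx": 0, "ty": 0, "tz": 0, "twist": 0.0227, "jaw": 84}, {"tx": 0, "ty": 0, "tz": 0, "twist": 0.0227, "jaw": 84}, {"tx": 0, "ty": 0, "tz": 0, "twist": 0.0227, "jaw": 84}, {"tx": 0, "ty": 0, "tz": 0, "twist": 0.0227, "jaw": 84}, {"tx": 0, "ty": 0, "tz": 0, "twist": 0.0227, "jaw": 84}, {"tx": 0, "ty": 0, "tz": 0, "twist": 0, "jaw": 84}]}}

```text
clock: 12.85
ee_pos: [0.6111, -0.1177, 0.1651]
tcp_rot: [-0.0, 0.707, 0.707, -0.0]
wrist_force: [-0.4, -0.9, -0.2]
grip_width: 0.0839
finger_force: 0.0
```

{"fn": "arm_command", "kwargs": {"commands": [{"tx": 0.0676, "ty": -0.0339, "tz": 0, "twist": 0, "jaw": 84}, {"tx": 0.0676, "ty": -0.0339, "tz": 0, "twist": 0, "jaw": 84}, {"tx": 0.0676, "ty": -0.0339, "tz": 0, "twist": 0, "jaw": 84}, {"tx": 0.0676, "ty": -0.0339, "tz": 0, "twist": 0, "jaw": 84}, {"tx": 0.0676, "ty": -0.0339, "tz": 0, "twist": 0, "jaw": 84}, {"tx": 0.0676, "ty": -0.0339, "tz": 0, "twist": 0, "jaw": 84}, {"tx": 0.0676, "ty": -0.0339, "tz": 0, "twist": 0, "jaw": 84}, {"tx": 0.0676, "ty": -0.0339, "tz": 0, "twist": 0, "jaw": 84}, {"tx": 0.0676, "ty": -0.0339, "tz": 0, "twist": 0, "jaw": 84}, {"tx": 0.0676, "ty": -0.0339, "tz": 0, "twist": 0, "jaw": 84}, {"tx": 0, "ty": 0, "tz": 0, "twist": 0, "jaw": 84}, {"tx": 0, "ty": 0, "tz": 0, "twist": 0, "jaw": 84}]}}

```text
clock: 14.05
ee_pos: [0.4069, 0.2882, 0.1654]
tcp_rot: [0.0, 0.705, 0.71, -0.0]
wrist_force: [-0.4, -0.7, -0.0]
grip_width: 0.084
finger_force: 0.0
```

```bash
python3 - <<'E'
from h import *
for n in ('scene','top'):
    f=grab(n)
    if n=='scene': save(f,'s3.png',(120,150,420,300),2.6)
E
python3 m1.py | grep -v hsv
python3 -c "
from h import *
f=grab('wrist');o=ctrl.get_obs();print(o['ee_pos'],o['clock'])
im=f['image'];h=cv2.cvtColor(im,cv2.COLOR_RGB2HSV);m=((h[:,:,0]>45)&(h[:,:,0]<95)&(h[:,:,2]<140)&(h[:,:,1]>60)).astype('uint8')
k,l,s,c=cv2.connectedComponentsWithStats(m)
for i in range(1,k):
  if s[i,4]>200: print(s[i],onplane(f,*c[i],.021).round(4))
"
```

```text
tin[161 252  20  19 300] [0.4093 0.288  0.021 ]
spool none [ 19 143 178]
pot none [ 22 134 179]
block[197 257   6   8  16] [0.4101 0.2045 0.022 ]
pink[218 224  12  11 104] [0.4973 0.1359 0.044 ]
orange[238 260   1   1   1] [0.4117 0.0928 0.07  ]
Wspool [ 0.6131 -0.1177  0.034 ]
Wsand [ 0.6121 -0.2192  0.034 ]
Wtin [ 0.5118 -0.1174  0.034 ]
Wpot [ 0.5106 -0.2223  0.034 ]
cor [ 0.6694 -0.0623  0.026 ]
cor [ 0.6674 -0.2789  0.026 ]
cor [ 0.4543 -0.2755  0.026 ]
cor [ 0.4541 -0.0624  0.026 ]
[0.40804003 0.28663058 0.16532609] 14.2
[ 247  164   59   59 2648] [0.4077 0.2915 0.021 ]
```

View pics/s3.png

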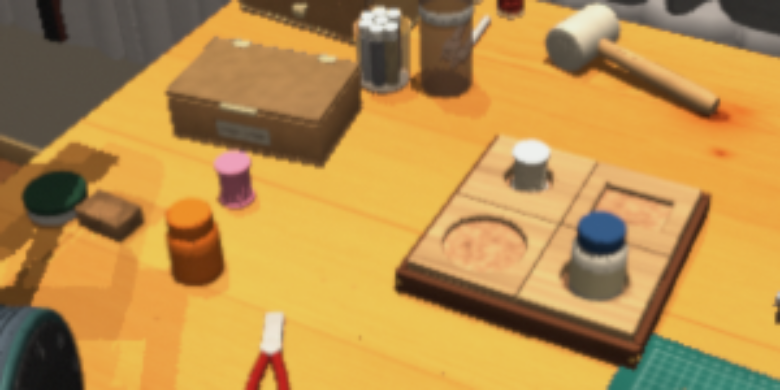

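The spool is upright in its well at (530,165) and the pot is still seated. The tin is at (55,195) and the block at (110,215). I'll grasp the tin by the lid along world x.

{"fn": "arm_command", "kwargs": {"commands": [{"tx": 0.0025, "ty": 0, "tz": 0.08, "twist": 0, "jaw": 84}, {"tx": 0, "ty": 0, "tz": 0.08, "twist": 0, "jaw": 84}, {"tx": 0, "ty": 0, "tz": 0.07, "twist": 0, "jaw": 84}, {"tx": 0, "ty": 0, "tz": 0.028, "twist": 0, "jaw": 84}, {"tx": 0, "ty": 0, "tz": 0, "twist": 0, "jaw": 84}, {"tx": 0, "ty": 0, "tz": 0, "twist": 0, "jaw": 56}, {"tx": 0, "ty": 0, "tz": 0, "twist": 0, "jaw": 56}, {"tx": 0, "ty": 0, "tz": 0, "twist": 0, "jaw": 56}, {"tx": 0, "ty": 0, "tz": 0, "twist": 0, "jaw": 56}, {"tx": 0, "ty": 0, "tz": 0, "twist": 0, "jaw": 56}], "grip_force": 20}}

```text
clock: 15.2
ee_pos: [0.4087, 0.2896, 0.012]
tcp_rot: [0.001, 0.707, 0.708, 0.001]
wrist_force: [1.0, -2.6, 7.0]
grip_width: 0.0622
finger_force: 20.0
```

{"fn": "arm_command", "kwargs": {"commands": [{"tx": 0, "ty": 0, "tz": -0.03, "twist": 0, "jaw": 56}, {"tx": 0, "ty": 0, "tz": -0.08, "twist": 0, "jaw": 56}, {"tx": 0, "ty": 0, "tz": -0.08, "twist": 0, "jaw": 56}, {"tx": -0.0755, "ty": 0.0188, "tz": 0, "twist": 0, "jaw": 56}, {"tx": -0.0755, "ty": 0.0188, "tz": 0, "twist": 0, "jaw": 56}, {"tx": -0.0755, "ty": 0.0188, "tz": 0, "twist": 0, "jaw": 56}, {"tx": -0.0755, "ty": 0.0188, "tz": 0, "twist": 0, "jaw": 56}, {"tx": -0.0755, "ty": 0.0188, "tz": 0, "twist": 0, "jaw": 56}, {"tx": -0.0755, "ty": 0.0188, "tz": 0, "twist": 0, "jaw": 56}, {"tx": -0.0755, "ty": 0.0188, "tz": 0, "twist": 0, "jaw": 56}, {"tx": -0.0755, "ty": 0.0188, "tz": 0, "twist": 0, "jaw": 56}, {"tx": -0.0755, "ty": 0.0188, "tz": 0, "twist": 0, "jaw": 56}]}}

```text
clock: 16.4
ee_pos: [0.5095, -0.1202, 0.1252]
tcp_rot: [0.0, 0.707, 0.708, 0.0]
wrist_force: [0.2, 0.1, -0.4]
grip_width: 0.0624
finger_force: 20.0
```

{"fn": "arm_command", "kwargs": {"commands": [{"tx": 0, "ty": 0, "tz": 0, "twist": 0, "jaw": 56}, {"tx": 0, "ty": 0, "tz": 0.05, "twist": 0, "jaw": 56}, {"tx": 0, "ty": 0, "tz": 0.04, "twist": 0, "jaw": 56}, {"tx": 0, "ty": 0, "tz": 0, "twist": 0, "jaw": 56}, {"tx": 0, "ty": 0, "tz": 0, "twist": 0, "jaw": 56}]}}

```text
clock: 16.9
ee_pos: [0.5089, -0.1176, 0.0709]
tcp_rot: [-0.001, 0.706, 0.708, -0.0]
wrist_force: [-0.4, 0.1, 0.2]
grip_width: 0.0622
finger_force: 20.0
```

```bash
python3 -c "
from h import *
o=ctrl.get_obs();print(o['ee_pos'],o['tcp_rot'],o['clock'],o['grip_width'],o['wrist_force'])"
```

```text
[ 0.5089307  -0.11755274  0.07091286] [-5.36954006e-04  7.06438827e-01  7.07773865e-01 -2.25511953e-04] 16.9 0.062226607394808425 [-0.35634664  0.09961274  0.18916039]
```

{"fn": "arm_command", "kwargs": {"commands": [{"tx": 0, "ty": 0, "tz": 0.03, "twist": 0, "jaw": 56}, {"tx": 0, "ty": 0, "tz": 0.018, "twist": 0, "jaw": 56}, {"tx": 0, "ty": 0, "tz": 0.007, "twist": 0, "jaw": 56}, {"tx": 0, "ty": 0, "tz": 0, "twist": 0, "jaw": 56}, {"tx": 0, "ty": 0, "tz": 0, "twist": 0, "jaw": 56}]}}

```text
clock: 17.4
ee_pos: [0.5098, -0.1184, 0.0382]
tcp_rot: [0.0, 0.707, 0.708, 0.0]
wrist_force: [-0.3, 0.3, -0.3]
grip_width: 0.0621
finger_force: 20.0
```

{"fn": "arm_command", "kwargs": {"commands": [{"tx": 0, "ty": 0, "tz": 0.0015, "twist": 0, "jaw": 56}, {"tx": 0, "ty": 0, "tz": 0, "twist": 0, "jaw": 56}, {"tx": 0, "ty": 0, "tz": 0, "twist": 0, "jaw": 76}, {"tx": 0, "ty": 0, "tz": 0, "twist": 0, "jaw": 76}, {"tx": 0, "ty": 0, "tz": 0, "twist": 0, "jaw": 76}, {"tx": 0, "ty": 0, "tz": -0.04, "twist": 0, "jaw": 76}, {"tx": 0, "ty": 0, "tz": -0.08, "twist": 0, "jaw": 76}, {"tx": 0, "ty": 0, "tz": -0.08, "twist": 0, "jaw": 60}]}}

```text
clock: 18.2
ee_pos: [0.5083, -0.118, 0.1572]
tcp_rot: [-0.001, 0.707, 0.708, -0.001]
wrist_force: [1.0, -0.5, -0.5]
grip_width: 0.0714
finger_force: 0.0
```

{"fn": "arm_command", "kwargs": {"commands": [{"tx": 0.0708, "ty": -0.0208, "tz": 0, "twist": 0, "jaw": 60}, {"tx": 0.0708, "ty": -0.0208, "tz": 0, "twist": 0, "jaw": 60}, {"tx": 0.0708, "ty": -0.0208, "tz": 0, "twist": 0, "jaw": 60}, {"tx": 0.0708, "ty": -0.0208, "tz": 0, "twist": 0, "jaw": 60}, {"tx": 0.0708, "ty": -0.0208, "tz": 0, "twist": 0, "jaw": 60}, {"tx": 0.0708, "ty": -0.0208, "tz": 0, "twist": 0, "jaw": 60}, {"tx": 0.0708, "ty": -0.0208, "tz": 0, "twist": 0, "jaw": 60}, {"tx": 0.0708, "ty": -0.0208, "tz": 0, "twist": 0, "jaw": 60}, {"tx": 0, "ty": 0, "tz": 0, "twist": 0, "jaw": 60}, {"tx": 0, "ty": 0, "tz": 0, "twist": 0, "jaw": 60}]}}

```text
clock: 19.2
ee_pos: [0.4087, 0.2219, 0.1566]
tcp_rot: [0.0, 0.706, 0.709, -0.0]
wrist_force: [0.1, -0.2, -0.6]
grip_width: 0.06
finger_force: 0.0
```

```bash
python3 -c "
from h import *
f=grab('scene');g=grab('wrist');o=ctrl.get_obs();print(o['ee_pos'],o['clock'])
a=cv2.resize(f['image'][190:290,260:420],(640,400));b=g['image'][100:300,130:450];b=cv2.resize(b,(320,200))
c=np.zeros((600,640,3),'uint8');c[:400]=a;c[400:,:320]=b;cv2.imwrite('pics/s4.png',c[:,:,::-1])"
```

```text
[0.4093393  0.22048867 0.15658766] 19.3
```

View pics/s4.png

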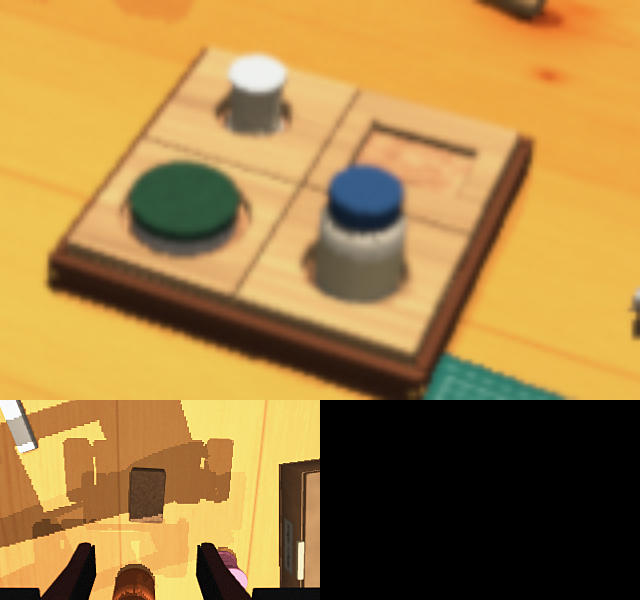

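The tin is in its well at (185,205), and the spool (257,90) and pot (360,235) are seated. In the wrist inset the block is at (148,495).

```bash
python3 -c "
from h import *
f=dict(np.load('/tmp/wrist.npz'))
for a,b in ((133,470),(165,471),(163,521),(130,520),(147.7,495.5)): print(onplane(f,130+a,100+b-400,.022).round(4))"
```

```text
[0.3959 0.2515 0.022 ]
[0.4277 0.2506 0.022 ]
[0.4267 0.1981 0.022 ]
[0.3922 0.1991 0.022 ]
[0.4106 0.2255 0.022 ]
```

{"fn": "arm_command", "kwargs": {"commands": [{"tx": 0.003, "ty": 0, "tz": 0.08, "twist": 0, "jaw": 60}, {"tx": 0, "ty": 0, "tz": 0.08, "twist": 0, "jaw": 60}, {"tx": 0, "ty": 0, "tz": 0.06, "twist": 0, "jaw": 60}, {"tx": 0, "ty": 0, "tz": 0.0235, "twist": 0, "jaw": 60}, {"tx": 0, "ty": 0, "tz": 0, "twist": 0, "jaw": 60}, {"tx": 0, "ty": 0, "tz": 0, "twist": 0, "jaw": 28}, {"tx": 0, "ty": 0, "tz": 0, "twist": 0, "jaw": 28}, {"tx": 0, "ty": 0, "tz": 0, "twist": 0, "jaw": 28}, {"tx": 0, "ty": 0, "tz": 0, "twist": 0, "jaw": 28}, {"tx": 0, "ty": 0, "tz": 0, "twist": 0, "jaw": 28}], "grip_force": 15}}

```text
clock: 20.3
ee_pos: [0.4102, 0.2233, 0.0117]
tcp_rot: [0.001, 0.707, 0.708, 0.001]
wrist_force: [0.4, -1.8, 7.4]
grip_width: 0.0356
finger_force: 14.7
```

{"fn": "arm_command", "kwargs": {"commands": [{"tx": 0, "ty": 0, "tz": -0.03, "twist": 0, "jaw": 28}, {"tx": 0, "ty": 0, "tz": -0.08, "twist": 0, "jaw": 28}, {"tx": 0, "ty": 0, "tz": -0.08, "twist": 0, "jaw": 28}, {"tx": 0, "ty": 0, "tz": -0.04, "twist": 0, "jaw": 28}, {"tx": -0.0671, "ty": 0.0308, "tz": 0, "twist": 0, "jaw": 28}, {"tx": -0.0671, "ty": 0.0308, "tz": 0, "twist": 0, "jaw": 28}, {"tx": -0.0671, "ty": 0.0308, "tz": 0, "twist": 0, "jaw": 28}, {"tx": -0.0671, "ty": 0.0308, "tz": 0, "twist": 0, "jaw": 28}, {"tx": -0.0671, "ty": 0.0308, "tz": 0, "twist": 0, "jaw": 28}, {"tx": -0.0671, "ty": 0.0308, "tz": 0, "twist": 0, "jaw": 28}, {"tx": -0.0671, "ty": 0.0308, "tz": 0, "twist": 0, "jaw": 28}, {"tx": -0.0671, "ty": 0.0308, "tz": 0, "twist": 0, "jaw": 28}]}}

```text
clock: 21.5
ee_pos: [0.5578, -0.1004, 0.149]
tcp_rot: [0.0, 0.707, 0.708, 0.0]
wrist_force: [0.9, -0.1, -0.6]
grip_width: 0.0353
finger_force: 14.7
```

{"fn": "arm_command", "kwargs": {"commands": [{"tx": -0.0671, "ty": 0.0308, "tz": 0, "twist": 0, "jaw": 28}, {"tx": -0.0671, "ty": 0.0308, "tz": 0, "twist": 0, "jaw": 28}, {"tx": -0.0671, "ty": 0.0308, "tz": 0, "twist": 0, "jaw": 28}, {"tx": 0, "ty": 0, "tz": 0, "twist": -0.0022, "jaw": 28}, {"tx": 0, "ty": 0, "tz": 0.07, "twist": 0, "jaw": 28}, {"tx": 0, "ty": 0, "tz": 0.06, "twist": 0, "jaw": 28}, {"tx": 0, "ty": 0, "tz": 0, "twist": 0, "jaw": 28}, {"tx": 0, "ty": 0, "tz": 0, "twist": 0, "jaw": 28}]}}

```text
clock: 22.3
ee_pos: [0.6123, -0.2185, 0.0708]
tcp_rot: [-0.001, 0.702, 0.713, -0.0]
wrist_force: [-0.3, -0.3, -0.4]
grip_width: 0.0355
finger_force: 14.7
```

```bash
python3 -c "
from h import *
f=grab('wrist');save(f,'w5.png');o=ctrl.get_obs();print(o['ee_pos'],o['tcp_rot'],o['clock'],o['grip_width'],o['wrist_force'])"
```

```text
[ 0.61358976 -0.21918459  0.07207638] [5.82846794e-04 7.01539437e-01 7.12630370e-01 1.84604841e-04] 22.35 0.035471812335109945 [0.46018127 0.23228634 0.38712092]
```

View pics/w5.png

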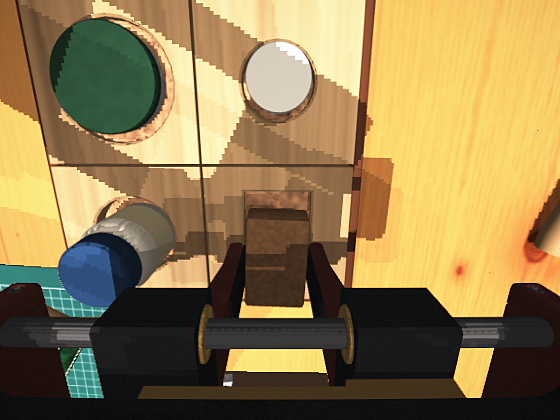

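The block hangs at (277,255), centred over its well at (278,200). The tin and spool sit within their well outlines, so I lower the block.

{"fn": "arm_command", "kwargs": {"commands": [{"tx": 0, "ty": 0, "tz": 0.03, "twist": 0, "jaw": 28}, {"tx": 0, "ty": 0, "tz": 0.018, "twist": 0, "jaw": 28}, {"tx": 0, "ty": 0, "tz": 0.008, "twist": 0, "jaw": 28}, {"tx": 0, "ty": 0, "tz": 0, "twist": 0, "jaw": 28}, {"tx": 0, "ty": 0, "tz": 0, "twist": 0, "jaw": 28}]}}

```text
clock: 22.85
ee_pos: [0.6134, -0.2196, 0.0378]
tcp_rot: [0.0, 0.702, 0.712, 0.0]
wrist_force: [1.5, -0.8, -0.2]
grip_width: 0.0352
finger_force: 14.8
```

{"fn": "arm_command", "kwargs": {"commands": [{"tx": 0, "ty": 0, "tz": 0.0015, "twist": 0, "jaw": 28}, {"tx": 0, "ty": 0, "tz": 0, "twist": 0, "jaw": 50}, {"tx": 0, "ty": 0, "tz": 0, "twist": 0, "jaw": 50}, {"tx": 0, "ty": 0, "tz": 0, "twist": 0, "jaw": 50}, {"tx": 0, "ty": 0, "tz": -0.04, "twist": 0, "jaw": 50}, {"tx": 0, "ty": 0, "tz": -0.08, "twist": 0, "jaw": 50}, {"tx": 0, "ty": 0, "tz": -0.08, "twist": 0, "jaw": 50}, {"tx": 0, "ty": -0.05, "tz": -0.06, "twist": 0, "jaw": 50}, {"tx": 0, "ty": -0.07, "tz": -0.02, "twist": 0, "jaw": 50}, {"tx": -0.06, "ty": 0, "tz": -0.02, "twist": 0, "jaw": 50}, {"tx": 0, "ty": 0, "tz": 0, "twist": 0, "jaw": 50}, {"tx": 0, "ty": 0, "tz": 0, "twist": 0, "jaw": 50}]}}

```text
clock: 24.05
ee_pos: [0.5418, -0.2572, 0.2166]
tcp_rot: [0.001, 0.702, 0.712, 0.0]
wrist_force: [-0.4, 0.4, -0.5]
grip_width: 0.0498
finger_force: 0.0
```

```bash
python3 -c "
from h import *
f=grab('scene');g=grab('wrist');o=ctrl.get_obs();print(o['ee_pos'],o['clock'],o['wrist_force'])
c=np.zeros((600,640,3),'uint8');c[:300]=cv2.resize(f['image'][180:330,220:540],(640,300));c[300:]=cv2.resize(g['image'][0:263],(640,300));cv2.imwrite('pics/s6.png',c[:,:,::-1])
for u,v in ((134,234),):pass
R=f['depth'];print(R.shape)"
```

```text
[ 0.54172583 -0.25606321  0.21569431] 24.15 [-1.20302926  0.40799288 -0.87095608]
(420, 560)
```

View pics/s6.png

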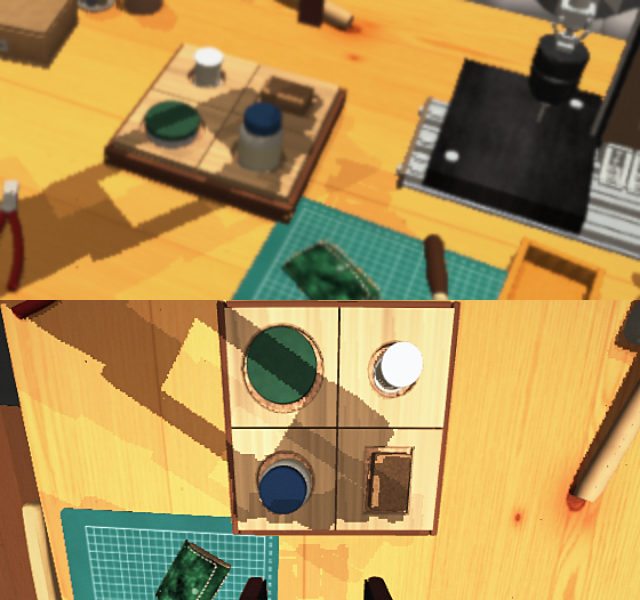

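All four look seated: tin (282,365), spool (402,365), pot (283,488), block (390,482). The purse hasn't moved. I'll check the top heights from depth.

```bash
python3 -c "
from h import *
f=dict(np.load('/tmp/wrist.npz'))
def z(a,b):
    u=a*.875;v=(b-300)*263/300;i,j=int(v),int(u);o,d=ray(f,u,v);D=np.median(f['depth'][i-1:i+2,j-1:j+2]);return (o+d*D)[2]
for n,ps,e in (('tin',((260,365),(300,365),(282,340),(282,395)),.047),('spool',((392,368),(412,358),(400,355)),.064),('pot',((270,490),(295,490),(283,500)),.09),('block',((378,465),(405,465),(378,505),(402,505)),.048),('wood',((250,415),(420,410),(350,520)),.034)):
    print(n,e,[round(float(z(*p)),4) for p in ps])"
```

```text
tin 0.047 [0.0467, 0.0471, 0.0468, 0.0467]
spool 0.064 [0.064, 0.0643, 0.0642]
pot 0.09 [0.0899, 0.09, 0.09]
block 0.048 [0.0482, 0.0484, 0.0482, 0.0491]
wood 0.034 [0.0338, 0.0343, 0.0347]
```

All tops are at the expected heights and level, so I hand in.

```bash
python3 -c "
from plant import ctrl
print(ctrl.job_done())"
```

```text
the job is handed in; nothing more can be done
None
```

I put the sanding block, wax tin, glue pot and thread spool in their own wells, upright and on the cork by depth-measured top heights, left the dye bottle and purse alone, and handed the job in at about 24 s.

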